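Ready the photometer: snap the chamber lid, seat the collar

TASK

Get the small photometer ready for a reading. First press its hinged chamber lid down until it snaps shut past its catch and stays shut by itself, and let go of it. Then grip the knurled collar beside it from above, turn it, trying with light pushes, until a hidden keyway drops over the pin inside, push it fully home against its spring, and finish while still gripping it and holding it down there; leave the bottle, beaker and petri dish where they stand.

Things in the scene. Friction and masses are not known exactly. Their poses are not given: they have to be found in the camera images.
- photometer: The instrument, fixed to the worktop; place and yaw vary. White housing 150 mm deep (its x), 230 mm wide (its y), top face 60 mm up. Origin: centre of its underside, on the worktop. x points to its back (away from the robot at yaw 0), y to its left, z up. Grey lid on its left half (+y), collar on its right half (-y).
- lid (a joint): Opening angle of the lid, rad: 0 shut, 0.45 to 0.7 at the start, 1.0 at most; under 0.03 when snapped in. Plate 113 mm from hinge to front edge, 102 mm wide, 8 mm thick. Level hinge along the housing's y at its back, axis at x 58, z 62 mm in the housing's frame; lid centred on y 57.5 mm; upper face 70 mm above the worktop when shut. A light spring lifts it again unless it is snapped in.
- lid_pad (a point): Centre of the small round rubber pad on the lid's upper face, 70 mm from the hinge: the place to press. Moves with the lid; when shut it is at (-12, 57.5, 70) mm in the housing's frame. Snapping the lid in takes about 5 to 15 N downward there.
- catch_nose (a point): Middle of the spring catch at the lid's front edge: a steel nose 24 mm wide, at (-61.5, 57.5, 70) mm in the housing's frame, its top at 79 mm. By itself it gives way and clicks over the lid's front edge in the last 3 degrees; it need not be touched.
- collar: Knurled round aluminium collar, 44 mm in diameter, 40 mm high, on an upright axis at (0, -60) mm in the housing's frame; it only turns about and slides along that axis. Origin: on the axis, 18 mm below its top, 22 mm above its lower rim, 102 mm above the worktop when not pressed. Turns either way without end (friction under 0.1 N m), stays at the angle where it is left.
- port (a point): Point on the collar's axis on the housing's top face (60 mm up); a flange round it is 5.5 mm high. Inside, out of sight, one pin stands; the collar has three alike keyways, a third of a turn apart. Their bearings are not given: the next keyway is 0.3 to 1.8 rad away, either way round. A keyway takes the pin within about 0.12 rad of true.
- collar_press (a joint): How far the collar is pushed down, m: 0 free (up), about 0.004 when it lands hard on the pin, 0.014 fully home in a keyway (end stop). A spring pushes it back up: about 2 N at the top, 3.6 N at 4 mm, 7 N when home; it springs up again when let go.
- bottle_mid (a point): Bystander: small white-labelled screw bottle, 48 mm in diameter, 97 mm high, standing; point half-way up its axis. Loose.
- beaker_mid (a point): Bystander: clear beaker, 57 mm wide, 70 mm high, standing open end up; point half-way up its axis. Loose.
- petri_mid (a point): Bystander: closed petri dish, 91 mm in diameter, 15 mm high, lying flat; point at its centre. Loose.

How it is judged:
On the way, in this order (a step that is already met when the one before it is completed fails the run):
1. the lid is snapped shut and the gripper has left it, the collar not yet home (value of joint lid below 0.03 rad and value of joint collar_press below 0.002 m and distance between the grasp point and lid_pad above 0.06 m), for 0.2 s.
2. the collar has dropped over the pin and is pushed home (value of joint collar_press above 0.0115 m and value of joint lid below 0.03 rad), for 0.2 s.
At the end, for the whole second after the job is handed in: The lid is snapped shut (under 0.03 rad), the collar is over the pin and at least 11.5 mm of its 14 mm down, and the fingers still hold it there (over 3 N of contact), through the last second (all of step 2 and contact force between the fingers and collar above 3 N); the arm keeps its last pose, push and grip.
It fails at once if the bottle is shifted more than 30 mm or tipped (distance of bottle_mid from where it was at the start of the episode above 0.03 m or angle between bottle_mid's own z axis and vertical above 0.35 rad).
It fails at once if the beaker is shifted more than 30 mm or tipped (distance of beaker_mid from where it was at the start of the episode above 0.03 m or angle between beaker_mid's own z axis and vertical above 0.35 rad).
It fails at once if the petri is shifted more than 30 mm or tipped (distance of petri_mid from where it was at the start of the episode above 0.03 m or angle between petri_mid's own z axis and vertical above 0.35 rad).
It also fails if it takes over 58 s, if anything falls off the work surface, if the arm or the gripper's body presses on something with over 40 N, if the wrist force passes 120 N, or if a joint passes its speed limit or range.

ROBOT

A 7-joint arm with a two-finger parallel gripper is mounted at the origin on the work surface; the furniture and walls round the work are solid. World frame = base frame: x ahead of the robot, y to its left, z up, the work surface at z = 0. Lengths are in m, angles in rad, forces in N, time in s.
With the tool pointing down it reaches from about 0.425 to 0.95 m from the base axis. Payload 4.7 kg.
Tool frame: the origin (TCP) lies between the finger pads; the fingertips stand 25 mm ahead of it and the grasp point (between the pads) lies 6 mm ahead of it; z points along the fingers, y is the direction in which the jaws open and shut (so a half turn about z gives the same grasp; the last joint's range is limited). The gripper opens to 87 mm and grips with 3 to 60 N. Pads are 19 mm wide; open, the fingers measure 117 mm over their backs; the gripper's body (75 mm by 190 mm) begins 51 mm behind the grasp point.
Start: joints at [1.25, 0.469, -0.049, 1.532, 0.024, 1.141, -0.082], TCP at [0.194, -0.646, 0.223] pointing down, gripper open.
Joint ranges: [-2.59, 2.59], [-0.33, 1.99], [-1.39, 1.29], [0.1, 2.45], [-1.04, 4.18], [0.21, 1.99], [-2.66, 2.66]. Speed limits (rad/s): [2.57, 2.57, 3.14, 3.14, 3.14, 3.14, 3.14].

INTERFACE

Orientations are given as a 3x3 rotation matrix whose columns are the frame's x, y, z axes.
In Python, from station import * gives the robot as it stands. The module is installed in compiled form; this text tells all that it offers.
- The arm moves only by the tool apply_moves, never from a script. Its argument "targets" is a list of rows, each a list of 7 numbers: the shift along the tool's x, y, z scaled (see below), then the turn, a rotation vector about the tool's x, y, z scaled (see below), then the closure, from -1 (fully open) to 1 (shut), so that 0 is half open. In form: [[dx, dy, dz, rx, ry, rz, hand], ...]. A call has 1 to 10 rows; each row shifts and turns the pose as measured when the row begins, along the tool's axes as they then stand; what a row does not reach is not made up. The controller multiplies each number of a shift by 0.15 m and each number of a turn by pi rad. A row lasts 1/8 s, in which the tool goes at most 62.5 mm and 10.7 degrees, less where a joint would pass 70% of its speed; a pose out of reach is approached as far as the arm can. A call with a number of a shift or a turn outside -1 to 1 is refused whole. A call with a gripper value outside its range is refused whole. The fingers move at their own pace and stop on an object; "grip_force" is the grip in N (left out, the last holds). Time passes only in rows, so rows that do not move let the fingers close. It gives the time, the measured TCP pose, the force and the opening at its end, in the units of the state.
- read_state(): the state, without advancing time (a new reading comes with each control period).
- grab_frame(name): name is "scene" or "side" or "wrist"; returns a dict with "img" (400x640x3 uint8, blue, green, red), "fx", "fy", "cx", "cy" (pixels), "camera_from_world" (4x4, takes a point from world to camera coordinates). Camera axes: x right, y up, looking along -z (the intrinsics and any distortion apply to the point x, -y, -z); pixel columns grow to the right and rows downward; lengths in m; the calibration is good to about 2 mm. The wrist camera is an equidistant fisheye: a pixel r from the principal point sees the ray r / f radians off the axis. A picture is of the moment at which its call begins. There is no depth.
- sign_off(): hands the job in, once; it reports no verdict.
The state is a dict: "time_s": time; "joint_pos": joint angles; "joint_vel": joint speeds; "joint_efforts": joint torques, N m; "tcp_pos": TCP position; "tool_rot": TCP orientation; "contact_force": force on the tool from outside, world axes, zero at the start; "moment": the same for the moment, N m; "grip_width": finger opening in m.
Only numpy, scipy, OpenCV 4.12 (cv2) and the standard library are available. Lean on these libraries where they do the work, as an engineer would, in place of code of your own. Each camera call takes 0.05 s, during which the arm holds its last target. There are 200 camera calls.

## Working session

There is one attempt and no reset: what is moved stays moved. The work goes in short steps, Python scripts to look and compute and a tool call to move; the robot and the scene stay as the last step left them, time stands still between calls to the robot, and variables do not carry over. Pictures are saved under pics/ and viewed, about 8 in all and at most 12, crops included, and the job is handed in when it is done.

Besides the shell and the picture viewer there is one more tool, called after "Emit:" by a JSON object that holds its "method" and its "body". apply_moves: Moves the arm, as the interface text tells. Shifts and turns lie within -1 to 1; 1 stands for 0.15 m of shift or pi rad of turn. Its arguments: {"type":"object","properties":{"targets":{"type":"array"},"grip_force":{"type":"number"}},"required":["targets"]}

```bash
mkdir -p pics
python3 - <<'E'
from station import *
import cv2,pickle
s=read_state();print({k:s[k] for k in('time_s','tcp_pos','tool_rot','contact_force','grip_width')})
d={}
for n in("scene","side"):
    f=grab_frame(n);d[n]=f;cv2.imwrite(f"pics/{n}0.png",f["img"]);print(n,f["fx"],f["fy"],f["cx"],f["cy"],f["camera_from_world"])
pickle.dump(d,open("f0.pkl","wb"))
E
```

```text
{'time_s': 0.0, 'tcp_pos': array([ 0.19401546, -0.64587887,  0.22196601]), 'tool_rot': array([[ 9.57715482e-01,  2.87716279e-01, -6.31867748e-04],
       [ 2.87716965e-01, -9.57713654e-01,  1.87212886e-03],
       [-6.65064208e-05, -1.97476586e-03, -9.99998048e-01]]), 'contact_force': array([-0.47059584, -0.48530289,  0.68014568]), 'grip_width': 0.08676911086005744}
scene 502.5645313334235 502.5645313334235 318.96799182869614 198.24597561566475 [[ 0.84997805 -0.52631526  0.02301208 -0.61770169]
 [ 0.30692414  0.53022677  0.79035254 -0.02717625]
 [-0.42817623 -0.66471935  0.61221998 -1.18597991]
 [ 0.          0.          0.          1.        ]]
side 443.65723600658924 443.65723600658924 321.3930267703987 202.0945260368632 [[-0.84734979 -0.53055321  0.02261913  0.20811399]
 [ 0.29560055 -0.43586372  0.85008419 -0.38390944]
 [-0.44115603  0.72700489  0.52616085 -0.5505374 ]
 [ 0.          0.          0.          1.        ]]
```

View pics/scene0.png

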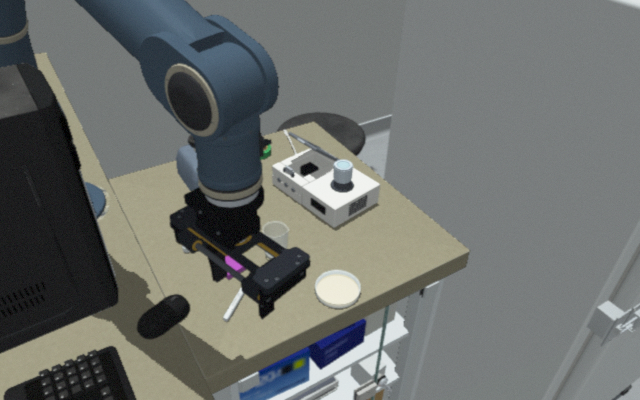

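View pics/side0.png

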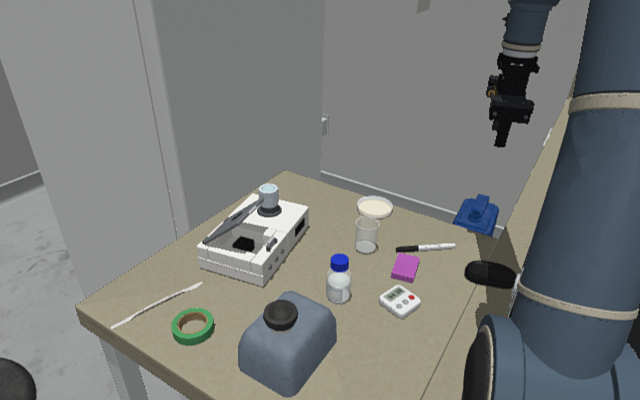

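Run:
```python
import cv2
def c(n,x,y,w,h,k):
    im=cv2.imread(f"pics/{n}0.png")[y:y+h,x:x+w];im=cv2.resize(im,None,fx=k,fy=k,interpolation=cv2.INTER_CUBIC)
    for i in range(0,w,10):
        cv2.line(im,(i*k,0),(i*k,8),(0,0,255),1);cv2.putText(im,str(x+i),(i*k,20),0,.4,(0,0,255))
    for i in range(0,h,10):
        cv2.line(im,(0,i*k),(8,i*k),(0,0,255),1);cv2.putText(im,str(y+i),(10,i*k+4),0,.4,(0,0,255))
    cv2.imwrite(f"pics/{n}0c.png",im)
c("scene",260,125,130,100,6);c("side",190,175,130,115,5)
```

```text
(no output)
```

View pics/scene0c.png

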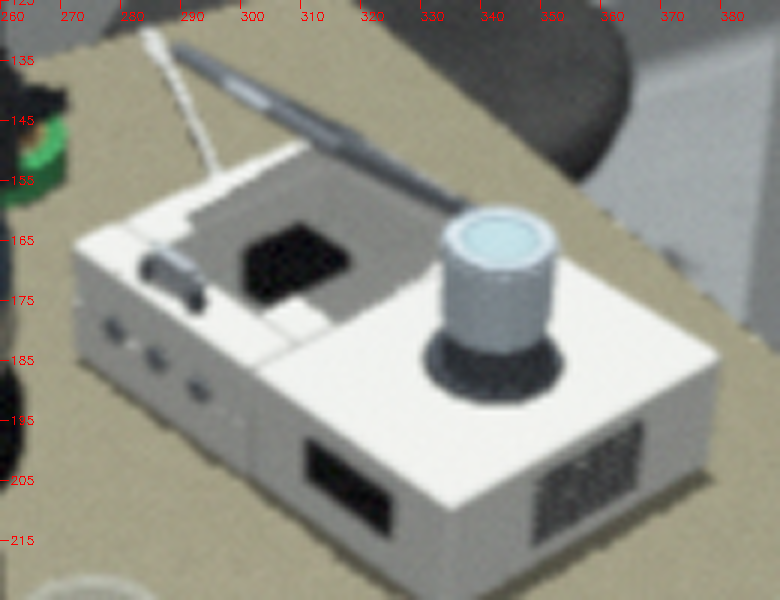

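View pics/side0c.png

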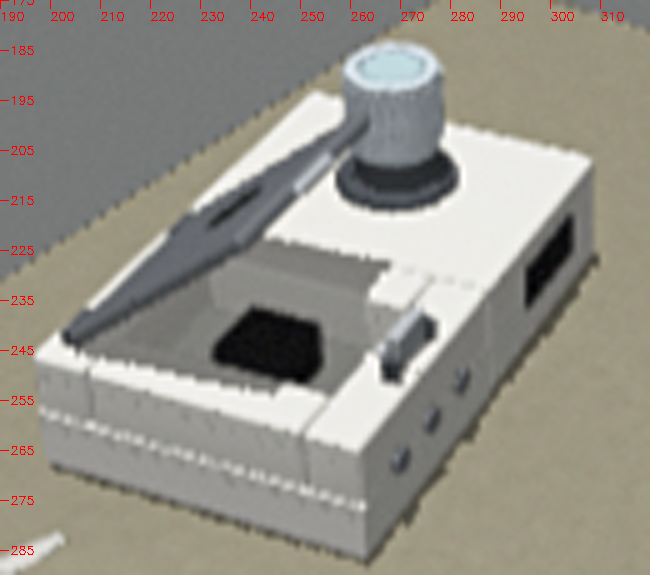

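```bash
cat > h.py <<'E'
import numpy as np,pickle
from scipy.optimize import least_squares
D=pickle.load(open("f0.pkl","rb"))
def proj(f,P):
    P=np.atleast_2d(P);T=f["camera_from_world"];c=P@T[:3,:3].T+T[:3,3]
    return np.c_[f["cx"]+f["fx"]*c[:,0]/-c[:,2], f["cy"]+f["fy"]*c[:,1]/c[:,2]]
def H2W(q,p):
    x,y,a=q;p=np.atleast_2d(p);c,s=np.cos(a),np.sin(a)
    return np.c_[x+c*p[:,0]-s*p[:,1],y+s*p[:,0]+c*p[:,1],p[:,2]]
E
cat > fit.py <<'E'
from h import *
import cv2
M={"scene":[((-75,115,60),(272.5,165.8)),((-75,-115,60),(335.3,209.7)),((75,-115,60),(379.8,184)),((-75,115,0),(273.3,185)),((75,-115,0),(378.7,205)),((0,-60,120),(343.2,164.7))],
"side":[((-75,115,60),(263,265)),((75,115,60),(197,246.6)),((-75,-115,60),(308.6,206.6)),((75,-115,60),(253.6,193.6)),((-75,115,0),(263.6,287.6)),((75,115,0),(200.4,268)),((-75,-115,0),(309.4,227)),((0,-60,120),(268.6,188.4))]}
def res(q,ns=("scene","side")):
    return np.concatenate([(proj(D[n],H2W(q,np.array([m[0] for m in M[n]])/1e3))-[m[1] for m in M[n]]).ravel() for n in ns])
for ns in (("scene","side"),("scene",),("side",)):
    best=min((least_squares(res,[.6,-.2,a],args=(ns,),loss="soft_l1") for a in(-1,-.3,.3,1)),key=lambda r:r.cost)
    print(ns,best.x,best.cost)
    if len(ns)==2:q=best.x;print(res(q).reshape(-1,2).round(1).tolist())
np.save("q.npy",q)
for n in("collar",(0,-60,102)),("pad shut",(-12,57.5,70)):print(n[0],H2W(q,np.array(n[1])/1e3))
# lid outlines for a few angles on side crop
rows=[]
for a in(.45,.55,.7):
    def L(u,v,y): return (58-u*np.cos(a)-v*np.sin(a)*-1*-1*-1 if 0 else 58-u*np.cos(a)+v*np.sin(a),y,62+u*np.sin(a)+v*np.cos(a))
    pts=np.array([L(0,8,108.5),L(113,8,108.5),L(113,8,6.5),L(0,8,6.5),L(70,8,57.5)])/1e3
    print(a,'scene',proj(D["scene"],H2W(q,pts)).round().tolist(),'side',proj(D["side"],H2W(q,pts)).round().tolist(),H2W(q,pts[4]))
E
python3 fit.py
```

```text
('scene', 'side') [ 0.5774426  -0.26364141  0.17995432] 7.224188279636432
[[-1.7, -0.4], [-0.7, 0.2], [0.5, 0.0], [-1.6, -0.1], [-0.8, -1.2], [-0.3, -0.2], [-0.4, -1.1], [-0.4, -1.6], [0.9, -1.1], [-0.8, -1.4], [0.4, -0.2], [-0.2, -0.1], [-0.1, -0.4], [0.2, -1.0]]
('scene',) [ 0.57895368 -0.26529193  0.17080474] 1.8460445965570216
('side',) [ 0.57550922 -0.26155506  0.18033814] 2.370389804301257
collar [[ 0.58818167 -0.32267252  0.102     ]]
pad shut [[ 0.55534476 -0.20921774  0.07      ]]
0.45 scene [[314.0, 145.0], [283.0, 142.0], [311.0, 159.0], [341.0, 161.0], [309.0, 151.0]] side [[204.0, 241.0], [246.0, 233.0], [271.0, 207.0], [231.0, 216.0], [243.0, 223.0]] [[ 0.56562446 -0.20734763  0.09965116]]
0.55 scene [[314.0, 145.0], [285.0, 137.0], [313.0, 155.0], [341.0, 161.0], [310.0, 149.0]] side [[203.0, 241.0], [243.0, 228.0], [268.0, 202.0], [230.0, 216.0], [241.0, 220.0]] [[ 0.56961531 -0.20662161  0.1054083 ]]
0.7 scene [[314.0, 145.0], [288.0, 131.0], [316.0, 148.0], [341.0, 161.0], [312.0, 145.0]] side [[203.0, 241.0], [238.0, 221.0], [263.0, 196.0], [230.0, 216.0], [238.0, 216.0]] [[ 0.57661051 -0.20534902  0.11321398]]
```

Emit:
{"method": "apply_moves", "body": {"targets": [[0.33,-0.22,0,0,0,0,1],[0.33,-0.22,0,0,0,0,1],[0.33,-0.22,0,0,0,0,1],[0.33,-0.22,0,0,0,0,1],[0.33,-0.22,0,0,0,0,1],[0.33,-0.22,0,0,0,0,1],[0.33,-0.22,0,0,0,0,1],[0.33,-0.22,0,0,0,0,1]], "grip_force": 20}}

```text
time_s: 1.1
tcp_pos: [0.5016, -0.2736, 0.218]
tool_rot: [[0.961, 0.275, -0.006], [0.275, -0.961, 0.003], [-0.005, -0.004, -1.0]]
contact_force: [1.4, -1.7, -0.5]
grip_width: 0.0147
```

Emit:
{"method": "apply_moves", "body": {"targets": [[0.23,-0.157,0,0,0,0,1],[0.23,-0.157,0,0,0,0,1],[0,0,0,0,0,0,1]]}}

```text
time_s: 1.48
tcp_pos: [0.5589, -0.2001, 0.2168]
tool_rot: [[0.958, 0.285, -0.006], [0.285, -0.958, 0.006], [-0.004, -0.008, -1.0]]
contact_force: [-0.7, 0.0, 0.5]
grip_width: 0.0005
```

```bash
cat > g.py <<'E'
from station import *
from h import *
def show():
    s=read_state();R=s["tool_rot"];q=np.load("q.npy")
    print("t",s["time_s"],"tcp",s["tcp_pos"].round(4),"F",s["contact_force"].round(1),"w",round(s["grip_width"],4),"j",np.round(s["joint_pos"],2),"yaw",round(float(np.arctan2(R[1,0],R[0,0])),3))
    for n,p in(("collar",(0,-60,100)),("pad",(-12,57.5,64))):
        P=H2W(q,np.array(p)/1e3)[0];print(n,"tool-axes scaled",(R.T@(P-s["tcp_pos"])/.15).round(3))
    print("tilt fix rotvec/pi",(np.cross(R[:,2],[0,0,-1])@R/np.pi).round(4))
E
python3 -c "from g import *;show()"
```

```text
t 1.475 tcp [ 0.5589 -0.2001  0.2168] F [-0.7  0.   0.5] w 0.0005 j [ 0.48  0.36 -0.27  1.72  0.1   1.08 -1.1 ] yaw 0.29
collar tool-axes scaled [-0.043  0.845  0.773]
pad tool-axes scaled [-0.036  0.059  1.019]
tilt fix rotvec/pi [-0.0025  0.0013 -0.    ]
```

Emit:
{"method": "apply_moves", "body": {"targets": [[-0.035,0.06,0.15,0,0,0,1],[0,0,0.15,0,0,0,1],[0,0,0.1,0,0,0,1],[0,0,0.1,0,0,0,1],[0,0,0.08,0,0,0,1]]}}

```text
time_s: 2.1
tcp_pos: [0.5539, -0.214, 0.1271]
tool_rot: [[0.959, 0.282, -0.007], [0.282, -0.959, 0.003], [-0.006, -0.005, -1.0]]
contact_force: [0.1, 0.3, -0.5]
grip_width: 0.0008
```

Emit:
{"method": "apply_moves", "body": {"targets": [[0,0,0.07,0,0,0,1],[0,0,0.07,0,0,0,1],[0,0,0.07,0,0,0,1]]}}

```text
time_s: 2.48
tcp_pos: [0.5543, -0.2141, 0.0942]
tool_rot: [[0.959, 0.282, -0.006], [0.282, -0.959, 0.003], [-0.005, -0.004, -1.0]]
contact_force: [-0.5, -1.0, 1.8]
grip_width: 0.0005
```

```bash
python3 -c "from g import *;show()"
```

```text
t 2.475 tcp [ 0.5543 -0.2141  0.0942] F [-0.5 -1.   1.8] w 0.0005 j [ 0.48  0.49 -0.24  1.84  0.15  0.83 -1.12] yaw 0.286
collar tool-axes scaled [ 0.012  0.758 -0.042]
pad tool-axes scaled [ 0.017 -0.029  0.201]
tilt fix rotvec/pi [-0.0013  0.0015  0.    ]
```

Emit:
{"method": "apply_moves", "body": {"targets": [[0,0,0.02,0,0,0,1]]}}

```text
time_s: 2.6
tcp_pos: [0.5539, -0.214, 0.0903]
tool_rot: [[0.959, 0.282, -0.007], [0.282, -0.959, 0.003], [-0.006, -0.005, -1.0]]
contact_force: [0.2, 0.0, 1.8]
grip_width: 0.0004
```

Emit:
{"method": "apply_moves", "body": {"targets": [[0,0,0.03,0,0,0,1]]}}

```text
time_s: 2.72
tcp_pos: [0.5542, -0.214, 0.0859]
tool_rot: [[0.959, 0.282, -0.006], [0.282, -0.959, 0.003], [-0.005, -0.004, -1.0]]
contact_force: [-0.8, -0.0, 1.3]
grip_width: 0.0008
```

Emit:
{"method": "apply_moves", "body": {"targets": [[0,0,0.04,0,0,0,1]]}}

```text
time_s: 2.85
tcp_pos: [0.5542, -0.2141, 0.0799]
tool_rot: [[0.959, 0.282, -0.006], [0.282, -0.959, 0.002], [-0.005, -0.004, -1.0]]
contact_force: [-1.5, 0.3, 1.6]
grip_width: 0.0005
```

Run:
```python
from station import *
import cv2,numpy as np
a=grab_frame("side")["img"][150:290,170:330];b=grab_frame("scene")["img"][90:230,240:400]
cv2.imwrite("pics/p1.png",cv2.resize(np.vstack([np.hstack([a,b])]),None,fx=2.5,fy=2.5,interpolation=cv2.INTER_CUBIC))
```

```text
(no output)
```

View pics/p1.png

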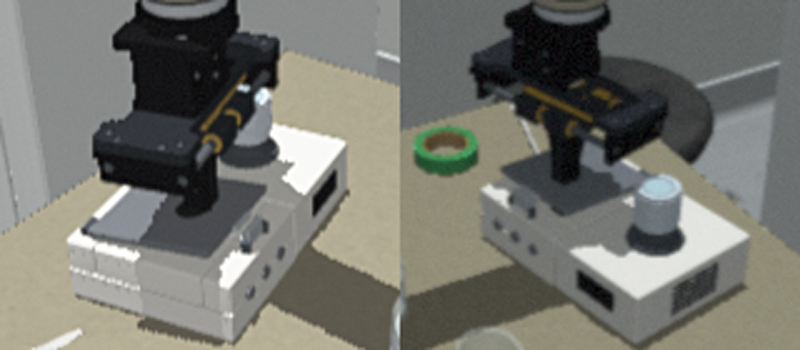

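Emit:
{"method": "apply_moves", "body": {"targets": [[0,0,0.03,0,0,0,1]]}}

```text
time_s: 3.08
tcp_pos: [0.554, -0.214, 0.0752]
tool_rot: [[0.959, 0.282, -0.006], [0.282, -0.959, 0.003], [-0.005, -0.004, -1.0]]
contact_force: [-2.5, 0.8, 9.2]
grip_width: 0.0001
```

Emit:
{"method": "apply_moves", "body": {"targets": [[0,0,0.03,0,0,0,1]]}}

```text
time_s: 3.2
tcp_pos: [0.5538, -0.2141, 0.071]
tool_rot: [[0.959, 0.282, -0.007], [0.282, -0.959, 0.002], [-0.006, -0.004, -1.0]]
contact_force: [-1.8, -0.0, 2.7]
grip_width: 0.0
```

Run:
```python
from g import *
import cv2
show()
f=grab_frame("scene");g=grab_frame("side")
s=read_state();R=s["tool_rot"];tip=s["tcp_pos"]+.025*R[:,2];print("tip",tip,proj(f,tip),proj(g,tip))
a=f["img"][110:210,250:350];b=g["img"][180:280,180:280]
cv2.imwrite("pics/p2.png",cv2.resize(np.hstack([a,b]),None,fx=4,fy=4,interpolation=cv2.INTER_CUBIC))
```

```text
t 3.2 tcp [ 0.5538 -0.2141  0.071 ] F [-1.8 -0.   2.7] w 0.0 j [ 0.47  0.52 -0.24  1.85  0.16  0.79 -1.13] yaw 0.286
collar tool-axes scaled [ 0.015  0.758 -0.197]
pad tool-axes scaled [ 0.02  -0.028  0.047]
tilt fix rotvec/pi [-0.0013  0.0019  0.    ]
tip [ 0.55361375 -0.2140805   0.04595588] [[305.56286106 171.94536869]] [[251.28253588 244.19083957]]
```

View pics/p2.png

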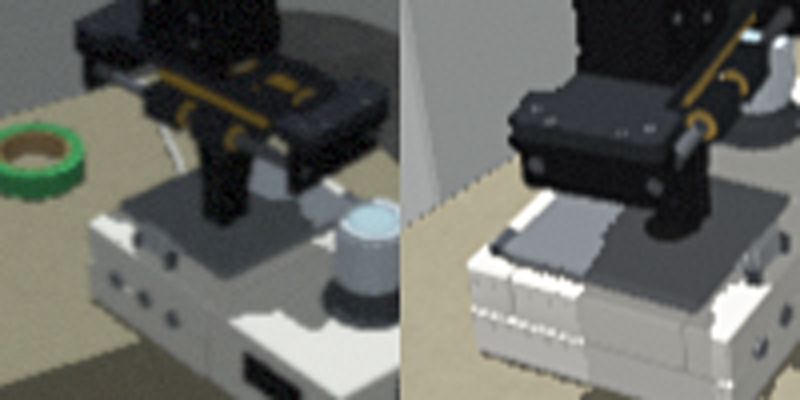

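Emit:
{"method": "apply_moves", "body": {"targets": [[0,0,0.02,0,0,0,1]]}}

```text
time_s: 3.42
tcp_pos: [0.5539, -0.2142, 0.0706]
tool_rot: [[0.96, 0.282, -0.007], [0.282, -0.96, 0.002], [-0.007, -0.004, -1.0]]
contact_force: [-10.1, 3.1, 32.4]
grip_width: 0.0001
```

Run:
```python
from g import *
R=np.array([[.9577,.2877,0],[.2877,-.9577,0],[0,0,-1]]);t=np.array([.194,-.6459,.222])
for n in("scene","side"):
  for y in(-.05,.05):
    for z in(0,.025): print(n,y,z,proj(D[n],t+R@[0,y,z]).round(1))
```

```text
scene -0.05 0 [[218.9 276.6]]
scene -0.05 0.025 [[220.6 288.3]]
scene 0.05 0 [[266.9 313.6]]
scene 0.05 0.025 [[267.6 325.4]]
side -0.05 0 [[498.4 146.6]]
side -0.05 0.025 [[495.8 157.2]]
side 0.05 0 [[495.7 129.4]]
side 0.05 0.025 [[493.2 139.3]]
```

Emit:
{"method": "apply_moves", "body": {"targets": [[0,0,-0.2,0,0,0,1],[0,0,-0.3,0,0,0,1],[0,0,-0.3,0,0,0,-1],[0,0.35,0,0,0,0,-1],[0,0.3,0,0,0,0,-1],[0,0,0,0,0,0,-1]]}}

```text
time_s: 4.18
tcp_pos: [0.5858, -0.3092, 0.1945]
tool_rot: [[0.959, 0.285, -0.0], [0.285, -0.959, 0.0], [-0.0, -0.0, -1.0]]
contact_force: [-0.5, 0.3, 0.5]
grip_width: 0.0323
```

Run:
```python
from g import *
import cv2
show()
f=grab_frame("scene");g=grab_frame("side")
a=f["img"][90:230,240:400];b=g["img"][150:290,170:330]
cv2.imwrite("pics/p3.png",cv2.resize(np.hstack([a,b]),None,fx=2.5,fy=2.5,interpolation=cv2.INTER_CUBIC))
```

```text
t 4.175 tcp [ 0.5858 -0.3092  0.1945] F [-0.5  0.3  0.5] w 0.0323 j [ 0.58  0.48 -0.23  1.59  0.12  1.09 -0.96] yaw 0.289
collar tool-axes scaled [-0.01   0.091  0.63 ]
pad tool-axes scaled [-0.004 -0.697  0.87 ]
tilt fix rotvec/pi [-0.0001  0.0001 -0.    ]
```

View pics/p3.png

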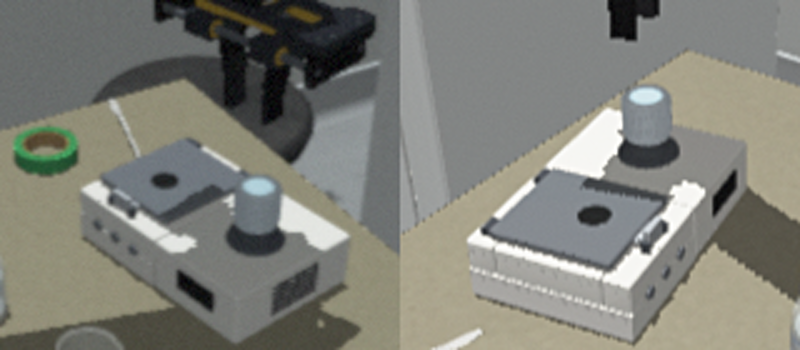

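Emit:
{"method": "apply_moves", "body": {"targets": [[-0.01,0.09,0,0,0,0,-1],[0,0,0,0,0,0,-1],[0,0,0,0,0,0,-1],[0,0,0,0,0,0,-1]]}}

```text
time_s: 4.78
tcp_pos: [0.5885, -0.3149, 0.1938]
tool_rot: [[0.956, 0.294, -0.002], [0.294, -0.956, 0.005], [-0.001, -0.006, -1.0]]
contact_force: [-0.1, -0.3, -0.1]
grip_width: 0.0799
```

Run:
```python
from g import *
show()
```

```text
t 4.775 tcp [ 0.5885 -0.3149  0.1938] F [-0.1 -0.3 -0.1] w 0.0799 j [ 0.59  0.49 -0.23  1.57  0.12  1.09 -0.94] yaw 0.299
collar tool-axes scaled [-0.017  0.052  0.625]
pad tool-axes scaled [-0.003 -0.734  0.87 ]
tilt fix rotvec/pi [-0.0018  0.0002 -0.    ]
```

Emit:
{"method": "apply_moves", "body": {"targets": [[-0.01,0.05,0.2,0,0,0,-1],[0,0.01,0.2,0,0,0,-1]]}}

```text
time_s: 5.03
tcp_pos: [0.592, -0.3238, 0.1359]
tool_rot: [[0.955, 0.296, 0.004], [0.296, -0.955, 0.002], [0.005, -0.001, -1.0]]
contact_force: [-0.7, -0.8, -0.6]
grip_width: 0.0862
```

Run:
```python
from g import *
show()
```

```text
t 5.025 tcp [ 0.592  -0.3238  0.1359] F [-0.7 -0.8 -0.6] w 0.0862 j [ 0.59  0.56 -0.22  1.61  0.13  0.99 -0.94] yaw 0.3
collar tool-axes scaled [-0.023 -0.015  0.24 ]
pad tool-axes scaled [-0.01  -0.802  0.48 ]
tilt fix rotvec/pi [-0.0003 -0.0015  0.    ]
```

Emit:
{"method": "apply_moves", "body": {"targets": [[-0.025,-0.015,0.16,0,0,0,-1],[0,0,0.14,0,0,0,-1],[0,0,0,0,0,0,-1]]}}

```text
time_s: 5.4
tcp_pos: [0.5865, -0.321, 0.0874]
tool_rot: [[0.955, 0.297, 0.0], [0.297, -0.955, 0.005], [0.002, -0.004, -1.0]]
contact_force: [1.0, -0.7, 0.2]
grip_width: 0.0872
```

Run:
```python
from g import *
show()
```

```text
t 5.4 tcp [ 0.5865 -0.321   0.0874] F [ 1.  -0.7  0.2] w 0.0872 j [ 0.59  0.6  -0.21  1.66  0.15  0.9  -0.95] yaw 0.301
collar tool-axes scaled [ 0.008  0.014 -0.084]
pad tool-axes scaled [ 0.023 -0.773  0.159]
tilt fix rotvec/pi [-0.0014 -0.0005 -0.    ]
```

Within about 2 mm; I correct that and close.

Emit:
{"method": "apply_moves", "body": {"targets": [[0.01,0.015,0,0,0,0,0.2],[0,0,0,0,0,0,1],[0,0,0,0,0,0,1],[0,0,0,0,0,0,1],[0,0,0,0,0,0,1],[0,0,0,0,0,0,1]], "grip_force": 20}}

```text
time_s: 6.15
tcp_pos: [0.5901, -0.3202, 0.0911]
tool_rot: [[0.955, 0.298, 0.003], [0.298, -0.955, 0.007], [0.005, -0.006, -1.0]]
contact_force: [0.0, -0.1, 0.2]
grip_width: 0.0434
```

Run:
```python
from g import *
show()
```

```text
t 6.15 tcp [ 0.5901 -0.3202  0.0911] F [ 0.  -0.1  0.2] w 0.0434 j [ 0.59  0.6  -0.22  1.65  0.15  0.91 -0.95] yaw 0.303
collar tool-axes scaled [-0.016  0.011 -0.059]
pad tool-axes scaled [-0.001 -0.774  0.185]
tilt fix rotvec/pi [-0.0019 -0.0014  0.    ]
```

Emit:
{"method": "apply_moves", "body": {"targets": [[0,0,0.03,0,0,0,1]]}}

```text
time_s: 6.28
tcp_pos: [0.5901, -0.3203, 0.0871]
tool_rot: [[0.955, 0.298, 0.003], [0.298, -0.955, 0.007], [0.005, -0.005, -1.0]]
contact_force: [-1.4, 1.4, 3.0]
grip_width: 0.0433
```

Emit:
{"method": "apply_moves", "body": {"targets": [[0,0,0.02,0,0,0,1]]}}

```text
time_s: 6.4
tcp_pos: [0.5902, -0.3204, 0.086]
tool_rot: [[0.955, 0.298, 0.003], [0.298, -0.955, 0.006], [0.004, -0.005, -1.0]]
contact_force: [-7.5, 4.0, 19.7]
grip_width: 0.0434
```

Emit:
{"method": "apply_moves", "body": {"targets": [[0,0,0.02,0,0,0,1]]}}

```text
time_s: 6.52
tcp_pos: [0.5902, -0.3203, 0.0859]
tool_rot: [[0.955, 0.297, 0.002], [0.297, -0.955, 0.006], [0.004, -0.005, -1.0]]
contact_force: [-8.3, 4.0, 21.0]
grip_width: 0.0432
```

Emit:
{"method": "apply_moves", "body": {"targets": [[0,0,0,0,0,0,1],[0,0,0.005,0,0,0.05,1],[0,0,0.005,0,0,0.05,1]]}}

```text
time_s: 6.9
tcp_pos: [0.5901, -0.3205, 0.0867]
tool_rot: [[1.0, -0.022, 0.003], [-0.022, -1.0, 0.006], [0.003, -0.006, -1.0]]
contact_force: [-2.6, 1.1, 5.5]
grip_width: 0.0436
```

Run:
```python
from g import *
show()
```

```text
t 6.9 tcp [ 0.5901 -0.3205  0.0867] F [-2.6  1.1  5.5] w 0.0436 j [ 0.53  0.6  -0.14  1.66  0.09  0.89 -1.23] yaw -0.022
collar tool-axes scaled [-0.012  0.014 -0.089]
pad tool-axes scaled [-0.249 -0.736  0.155]
tilt fix rotvec/pi [-0.002 -0.001 -0.   ]
```

Emit:
{"method": "apply_moves", "body": {"targets": [[0,0,0.007,0,0,-0.05,1],[0,0,0.007,0,0,-0.05,1],[0,0,0.007,0,0,-0.05,1],[0,0,0.007,0,0,-0.04,1],[0,0,0.007,0,0,-0.04,1]]}}

```text
time_s: 7.52
tcp_pos: [0.59, -0.3202, 0.0864]
tool_rot: [[0.751, 0.66, 0.002], [0.66, -0.751, 0.005], [0.005, -0.002, -1.0]]
contact_force: [-3.5, 1.9, 9.0]
grip_width: 0.0435
```

Emit:
{"method": "apply_moves", "body": {"targets": [[0,0,0.008,0,0,-0.04,1],[0,0,0.008,0,0,-0.04,1],[0,0,0.008,0,0,-0.04,1],[0,0,0.008,0,0,-0.04,1]]}}

```text
time_s: 8.02
tcp_pos: [0.5897, -0.3199, 0.0859]
tool_rot: [[0.327, 0.945, 0.002], [0.945, -0.327, 0.005], [0.005, -0.0, -1.0]]
contact_force: [-3.0, 1.7, 4.7]
grip_width: 0.0434
```

Run:
```python
from g import *
show()
```

```text
t 8.025 tcp [ 0.5897 -0.3199  0.0859] F [-3.   1.7  4.7] w 0.0434 j [ 0.74  0.64 -0.45  1.65  0.32  0.93 -0.15] yaw 1.238
collar tool-axes scaled [-0.02  -0.004 -0.094]
pad tool-axes scaled [ 0.622 -0.458  0.149]
tilt fix rotvec/pi [-0.     -0.0016 -0.    ]
```

Emit:
{"method": "apply_moves", "body": {"targets": [[0,0,0.01,0,0,-0.03,1],[0,0,0.01,0,0,-0.03,1]]}}

```text
time_s: 8.28
tcp_pos: [0.5896, -0.3199, 0.0836]
tool_rot: [[0.139, 0.99, 0.001], [0.99, -0.139, 0.005], [0.005, 0.001, -1.0]]
contact_force: [-2.4, 1.6, 3.9]
grip_width: 0.0433
```

Emit:
{"method": "apply_moves", "body": {"targets": [[0,0,0.01,0,0,-0.03,1],[0,0,0.01,0,0,-0.03,1],[0,0,0.01,0,0,-0.03,1]]}}

```text
time_s: 8.65
tcp_pos: [0.5894, -0.32, 0.0804]
tool_rot: [[-0.151, 0.989, 0.001], [0.989, 0.151, 0.005], [0.005, 0.002, -1.0]]
contact_force: [-2.6, 2.6, 9.2]
grip_width: 0.0438
```

Emit:
{"method": "apply_moves", "body": {"targets": [[0,0,0.01,0,0,-0.03,1],[0,0,0.01,0,0,-0.03,1],[0,0,0.01,0,0,-0.03,1]]}}

```text
time_s: 9.02
tcp_pos: [0.5896, -0.3207, 0.08]
tool_rot: [[-0.424, 0.906, 0.001], [0.906, 0.424, 0.004], [0.003, 0.002, -1.0]]
contact_force: [-3.6, 2.5, 8.5]
grip_width: 0.0435
```

Emit:
{"method": "apply_moves", "body": {"targets": [[0,0,0.01,0,0,0.02,1],[0,0,0.015,0,0,0,1]]}}

```text
time_s: 9.28
tcp_pos: [0.5896, -0.3207, 0.0798]
tool_rot: [[-0.361, 0.932, 0.001], [0.932, 0.361, 0.004], [0.004, 0.002, -1.0]]
contact_force: [-6.9, 3.0, 17.4]
grip_width: 0.0434
```

Emit:
{"method": "apply_moves", "body": {"targets": [[0,0,0.015,0,0,0.02,1],[0,0,0.015,0,0,0,1]]}}

```text
time_s: 9.52
tcp_pos: [0.5895, -0.3206, 0.0794]
tool_rot: [[-0.297, 0.955, 0.0], [0.955, 0.297, 0.004], [0.003, 0.001, -1.0]]
contact_force: [-4.8, 2.4, 13.1]
grip_width: 0.0436
```

Run:
```python
from g import *
import cv2
show();print(read_state()["moment"])
f=grab_frame("scene");g=grab_frame("side")
a=f["img"][130:230,310:390];b=g["img"][160:260,230:310]
cv2.imwrite("pics/p4.png",cv2.resize(np.hstack([a,b]),None,fx=5,fy=5,interpolation=cv2.INTER_CUBIC))
```

```text
t 9.525 tcp [ 0.5895 -0.3206  0.0794] F [-4.8  2.4 13.1] w 0.0436 j [ 0.84  0.68 -0.59  1.64  0.44  0.96  0.39] yaw 1.872
collar tool-axes scaled [-0.01  -0.012 -0.137]
pad tool-axes scaled [0.776 0.003 0.105]
tilt fix rotvec/pi [ 0.0004 -0.0011 -0.    ]
[ 0.75241597  1.18592768 -0.14036048]
```

View pics/p4.png

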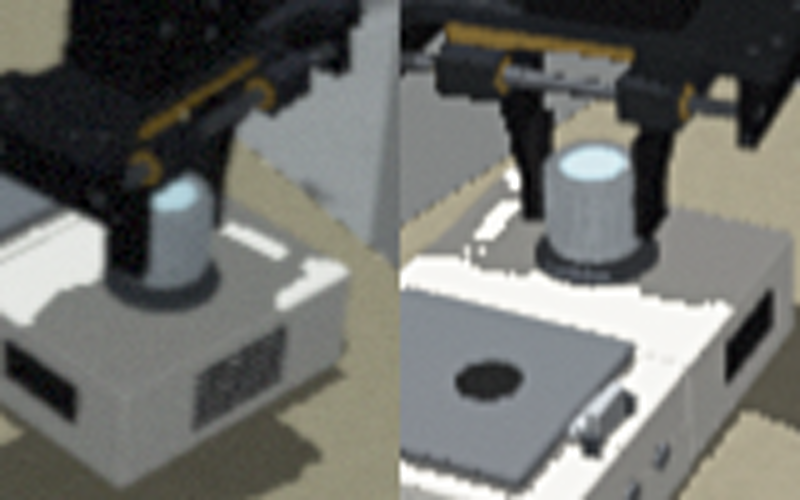

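Emit:
{"method": "apply_moves", "body": {"targets": [[0,0,0.02,0,0,0.03,1]]}}

```text
time_s: 9.75
tcp_pos: [0.5895, -0.3205, 0.0777]
tool_rot: [[-0.203, 0.979, 0.0], [0.979, 0.203, 0.004], [0.004, 0.001, -1.0]]
contact_force: [-3.5, 1.5, 8.2]
grip_width: 0.0436
```

Emit:
{"method": "apply_moves", "body": {"targets": [[0,0,0.02,0,0,0.03,1]]}}

```text
time_s: 9.88
tcp_pos: [0.5895, -0.3205, 0.0763]
tool_rot: [[-0.106, 0.994, 0.0], [0.994, 0.106, 0.004], [0.004, 0.001, -1.0]]
contact_force: [-7.3, 2.4, 17.2]
grip_width: 0.0438
```

Run:
```python
from g import *
show();print(read_state()["moment"])
q=np.load("q.npy")
for z in(120,116,110,108,106): print(z,proj(D["side"],H2W(q,np.array([0,-60,z])/1e3)),proj(D["scene"],H2W(q,np.array([0,-60,z])/1e3)))
```

```text
t 9.875 tcp [ 0.5895 -0.3205  0.0763] F [-7.3  2.4 17.2] w 0.0438 j [ 0.8   0.67 -0.55  1.65  0.41  0.94  0.22] yaw 1.677
collar tool-axes scaled [-0.013 -0.01  -0.158]
pad tool-axes scaled [ 0.762 -0.148  0.085]
tilt fix rotvec/pi [ 0.0002 -0.0011 -0.    ]
[0.80677822 1.36743125 0.05543929]
120 [[268.78841343 187.35417805]] [[342.93150799 164.54698485]]
116 [[268.86016591 188.9195081 ]] [[342.84043616 165.99739425]]
110 [[268.96722071 191.25498273]] [[342.70455189 168.16148619]]
108 [[269.00275358 192.03015682]] [[342.65944884 168.8797971 ]]
106 [[269.03821081 192.80368102]] [[342.61444113 169.59658955]]
```

Emit:
{"method": "apply_moves", "body": {"targets": [[0,0,0.02,0,0,0,1],[0,0,0.02,0,0,0,1],[0,0,0.02,0,0,0,1]], "grip_force": 35}}

```text
time_s: 10.25
tcp_pos: [0.5896, -0.3206, 0.0763]
tool_rot: [[-0.102, 0.995, -0.001], [0.995, 0.102, 0.001], [0.001, -0.001, -1.0]]
contact_force: [-7.6, 3.2, 17.8]
grip_width: 0.0431
```

Run:
```python
from g import *
import cv2
show()
f=grab_frame("scene");g=grab_frame("side")
show()
a=f["img"][130:230,310:390];b=g["img"][160:260,230:310]
cv2.imwrite("pics/p5.png",cv2.resize(np.hstack([a,b]),None,fx=5,fy=5,interpolation=cv2.INTER_CUBIC))
```

```text
t 10.25 tcp [ 0.5896 -0.3206  0.0763] F [-7.6  3.2 17.8] w 0.0431 j [ 0.8   0.67 -0.54  1.65  0.41  0.94  0.21] yaw 1.673
collar tool-axes scaled [-0.013 -0.011 -0.158]
pad tool-axes scaled [ 0.762 -0.151  0.083]
tilt fix rotvec/pi [-0.0004 -0.0002 -0.    ]
t 10.35 tcp [ 0.5896 -0.3205  0.0763] F [-9.   4.2 17.4] w 0.043 j [ 0.8   0.67 -0.54  1.65  0.41  0.94  0.21] yaw 1.673
collar tool-axes scaled [-0.013 -0.011 -0.158]
pad tool-axes scaled [ 0.762 -0.151  0.083]
tilt fix rotvec/pi [-0.0003 -0.0002 -0.    ]
```

View pics/p5.png

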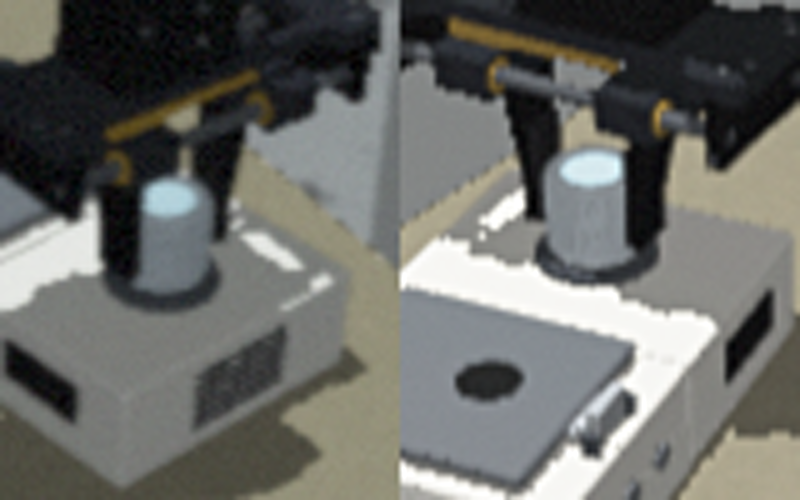

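```bash
python3 -c "from station import *;print(sign_off());s=read_state();print(s['time_s'],s['tcp_pos'],s['contact_force'])"
```

```text
the job is handed in; nothing more can be done
None
the job is handed in; nothing more can be done
```

The lid is snapped shut and the collar is in a keyway, pushed home and still gripped. I handed the job in at about 10.4 s, and no verdict was reported.

- **Lid:** the press force peaked at 9 N, then fell to under 3 N as the catch clicked. It then hit a firm stop at 32 N. Pictures taken after I moved away show it lying flat and staying shut.
- **Collar:** it landed on the pin about 4 mm down, then dropped into a keyway as I turned it. I overshot, and it stuck about 11 mm down. Turning back a little freed it, and it went home. The fingertips ended 14.8 mm below where they gripped, and the collar top moved about 14 mm in the side picture, against 14 mm nominal.
- **Final hold:** about 17 N down at a firm stop, with the grip set to 35 N on a 43 mm opening.
- **Disagreement:** the fingertips are at the reported TCP in the pictures and by touch, not 25 mm ahead of it as the description says. I set the heights to match.
- **Bystanders:** I kept clear of the bottle, beaker and petri dish, but did not measure them again at the end.

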